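# Activate a capsule in the guarded activator press

## Task

Two small guarded capsule activators are screwed to the trolley top. Activate the capsule in the one whose lever ends in the broad rectangular paddle: reach down through the window of its guard with the fingertips, press the lever all the way down, keep it down for at least two seconds, then let it spring back up and withdraw. Do not touch the guard frame of either unit, do not press the other lever, and leave everything else on the trolley where it stands, neither lifted nor pushed.

Things in the scene. Friction and masses are not known exactly. Their poses are not given: they have to be found in the camera images.
- paddle_unit: capsule activator to be used: grey base block, screwed down, 148x118 mm in plan (its own x by y), 40 mm high, carrying a white sheet guard. Origin: centre of the underside, on the work surface; own z up, own x from the front to the back where the lever's pivot is, own y to the left. Position and yaw (up to 0.35 rad either way) vary, and it may be the left or the right one of the two.
- paddle_unit_guard: white guard box on the paddle unit, not to be touched: outside 150x120 mm (x by y), from 40 to 84 mm above the work surface, closed 3 mm walls all round and a 4 mm top plate with steel-edged rectangular window, free opening 86 mm along x by 70 mm along y, centred in the top. Same origin and axes as the unit.
- paddle_unit_window (a point): centre of the window of the paddle unit, in the plane of the guard's top face (84 mm above the work surface); axes as the unit
- paddle_unit_press (a point): centre of the flat upper face of the paddle (steel, 34 mm along x by 38 mm along y, 6 mm thick), at the front end of the lever, under the centre of the window; at rest 10 mm below the guard's top face, fully pressed about 28 mm below it (18 mm lower, tilted 0.3 rad down to the front, shifted sideways by less than 1 mm)
- paddle_unit_lever (a joint): lever hinge of the paddle unit, rad: 0 = up at rest, 0.30 = fully down on its stop. The pivot line runs along the unit's y, 60 mm behind the paddle's centre and 64 mm above the work surface. A spring returns it: about 3.3 N on the paddle to start it, about 8.5 N fully down. Counts as fully down above 0.25.
- knob_unit: the other activator, not to be used: same base, guard and size, but its lever is a thin bar ending in a small round knob 20 mm across. Origin and axes as for paddle_unit.
- knob_unit_guard: guard of the knob unit, not to be touched: same box and window as the other, same origin and axes as knob_unit
- knob_unit_lever (a joint): lever hinge of the knob unit, rad: 0 = up at rest, 0.30 = down; must not be pressed
- sharps_pot: loose round pot with a lid, 64 mm across and 78 mm high, beside the units to the left; origin at the centre of its underside; bystander
- suture_box: loose standing carton 29x78 mm, 59 mm high, beside the units to the right; origin at the centre of its underside; bystander
- timer: loose white timer 62x62 mm, 21 mm high, to the right of the units, behind the carton; origin at the centre of its underside; bystander
- glass_dish: loose small glass dish 33 mm across, 26 mm high, behind the units; origin at the centre of its underside; bystander

How it is judged (in metres and radians):
On the way, in this order (a step that is already met when the one before it is completed fails the run):
1. the paddle lever is pressed fully down and kept there for two seconds (value of joint paddle_unit_lever above 0.25 rad), for 2 s.
2. the paddle lever is let up again (value of joint paddle_unit_lever below 0.04 rad), for 0.2 s.
At the end, for the whole second after the job is handed in: After the paddle lever has been held fully down (over 0.25 of 0.30 rad) for two seconds, both levers are up (under 0.04 rad) and the pot, carton, timer and glass dish stand within 10 mm of where they were (value of joint each of paddle_unit_lever, knob_unit_lever below 0.04 rad and distance of each of sharps_pot, suture_box, timer, glass_dish from where it was at the start of the episode below 0.01 m); the robot touches nothing.
It fails at once if the robot touches the guard of the paddle unit (contact force between any of the fingers, the arm and paddle_unit_guard above 0.5 N).
It fails at once if the robot touches the guard of the knob unit (contact force between any of the fingers, the arm and knob_unit_guard above 0.5 N).
It fails at once if the other lever is pressed (value of joint knob_unit_lever above 0.05 rad).
It fails at once if a bystander is lifted, carried or pushed by more than 10 mm (distance of any of sharps_pot, suture_box, timer, glass_dish from where it was at the start of the episode above 0.01 m).
It also fails if it takes over 32 s, if anything falls off the work surface, if the arm or the gripper's body presses on something with over 40 N, if the wrist force passes 120 N, or if a joint passes its speed limit or range.

## Robot

A 6-joint arm with a two-finger parallel gripper is mounted at the origin on a cart in front of the work surface, level with it; the furniture and walls round the work are solid. World frame = base frame: x ahead of the robot, y to its left, z up, the work surface at z = 0. Lengths are in mm, angles in rad, forces in N, time in s.
With the tool pointing down it reaches from about 350 to 800 mm from the base axis. Payload 7.3 kg.
Tool frame: the origin (TCP) lies where the fingers leave the gripper's body, on its centre line; the fingertips stand 73 mm ahead of it and the grasp point (between the pads) lies 54 mm ahead of it; z points along the fingers, y is the line along which they close (so a half turn about z gives the same grasp; the last joint's range is limited). The gripper opens to 85 mm and grips with 20 to 120 N. Pads are 22 mm wide; open, the fingers measure 114 mm over their backs; the gripper's body (76 mm by 85 mm) begins 54 mm behind the grasp point. The pads swing forward as they close: fully open they stand 13 mm farther back than shut.
Start: joints at [1.188, 0.342, 1.524, -0, 1.275, -0.146], TCP at [123.142, 510.366, 303.922] pointing down, gripper open.
Joint ranges: [-2.53, 2.53], [-0.77, 2.02], [0.04, 2.7], [-1, 4.14], [0.28, 2.66], [-3.11, 3.11]. Speed limits (rad/s): [2.57, 2.57, 3.14, 3.14, 3.14, 3.14].

## Interface

Orientations are given as a unit quaternion [x, y, z, w].
In Python, from station import robot gives the robot as it stands.
- The arm moves only by the tool arm_command, never from a script. Its arguments are lists of equal length, an entry for each row: "xyz": the shift along the world's x, y, z normalised to -1 to 1, where 1 is 100 mm, a list of three; "twist": the turn about the world's z normalised to -1 to 1, where 1 is 45 degrees. A call has 1 to 8 rows; each row is the pose to reach, as a shift and turn from the pose commanded when the call began; what a row does not reach only later rows make up. A row lasts 1/12 s, in which the tool goes at most 41.7 mm and 7.16 degrees, less where a joint would pass 70% of its speed; a pose out of reach is approached as far as the arm can. A call with a number of a shift or a turn outside -1 to 1 is refused whole. A call with a gripper value outside its range is refused whole. "jaw" is the opening, from 0 (shut) to 1 (fully open), set as the call begins (left out, the last holds). The fingers move at their own pace and stop on an object; the grip force is fixed at half the most. Time passes only in rows, so rows that repeat a pose let the fingers close. It gives the time, the measured TCP pose, the force, the opening and the grip force at its end, in the units of the state.
- robot.get_state(): the state, without advancing time (a new reading comes with each control period).
- robot.read_camera(name): name is "scene" or "top" or "wrist"; returns a dict with "pixels" (384x512x3 uint8, red, green, blue), "range_z" (384x512 float32, mm along the optical axis (not along the pixel's ray), 0 where there is no reading), "mtx" (3x3 intrinsics, pixels), "extrinsics" (4x4, takes a point from camera to world coordinates). Camera axes: x right, y up, looking along -z (the intrinsics and any distortion apply to the point x, -y, -z); pixel columns grow to the right and rows downward; lengths in mm; the calibration is good to about 2 mm. A picture is of the moment at which its call begins.
- robot.close_job(): hands the job in; it is judged then, once.
The state is a dict: "time": time; "q": joint angles; "qvel": joint speeds; "effort": joint torques, N m; "eef_pos": TCP position; "orientation": TCP orientation; "force": force on the tool from outside, world axes, zero at the start; "moment": the same for the moment, N m; "finger_gap": opening from 0.0 (shut) to 1.0 (fully open); "grasp_force": force on a finger pad.
Only numpy, scipy, OpenCV 4.12 (cv2) and the standard library are available. Lean on these libraries where they do the work, as an engineer would, in place of code of your own. Each camera call takes 0.05 s, during which the arm holds its last target. There are 200 camera calls.

## Working session

There is one attempt and no reset: what is moved stays moved. The work goes in short steps, Python scripts to look and compute and a tool call to move; the robot and the scene stay as the last step left them, time stands still between calls to the robot, and variables do not carry over. Pictures are saved under pics/ and viewed, at most 10 in all, crops included, and the job is handed in when it is done.

Besides the shell and the picture viewer there is one more tool, called after "Call:" by a JSON object that holds its "fn" and its "kwargs". arm_command: Moves the arm, as the interface text tells. Scaled input: -1 to 1 covers 100 mm each way for a shift and 45 degrees each way for a turn. Its arguments: {"type":"object","properties":{"xyz":{"type":"array","items":{"type":"array","items":{"type":"number"}}},"twist":{"type":"array","items":{"type":"number"}},"jaw":{"type":"number"}},"required":["xyz","twist"]}

```bash
mkdir -p pics
cat > h.py <<'E'
import numpy as np, cv2
from station import robot
def cloud(c):
    h,w=c["range_z"].shape; u,v=np.meshgrid(np.arange(w),np.arange(h)); K=c["mtx"]; d=c["range_z"]
    p=np.stack([(u-K[0,2])/K[0,0]*d,-(v-K[1,2])/K[1,1]*d,-d,np.ones_like(d)],-1)
    return (p@np.array(c["extrinsics"]).T)[...,:3]
E
python3 - <<'E'
from h import *
s=robot.get_state(); print(s["eef_pos"],s["orientation"],s["time"])
for n in ("top","scene"):
    c=robot.read_camera(n); np.savez(n+"0.npz",**c)
    cv2.imwrite(f"pics/{n}0.png",c["pixels"][...,::-1])
    print(n,np.round(c["extrinsics"],3).tolist(),c["mtx"])
E
```

```text
[123.02646873 510.07948932 303.21191378] [ 1.18114180e-01  9.92999708e-01 -7.63464125e-04 -1.92986737e-04] 0.0
top [[-0.028, 0.997, -0.069, 500.802], [-0.999, -0.03, -0.023, -31.505], [-0.025, 0.068, 0.997, 1382.402], [0.0, 0.0, 0.0, 1.0]] [[443.83804166   0.         253.26378118]
 [  0.         443.83804166 186.04033436]
 [  0.           0.           1.        ]]
scene [[0.794, 0.463, -0.394, 107.528], [-0.608, 0.605, -0.513, -638.531], [0.001, 0.647, 0.762, 1012.713], [0.0, 0.0, 0.0, 1.0]] [[355.43380246   0.         251.63846562]
 [  0.         355.43380246 182.38506862]
 [  0.           0.           1.        ]]
```

View pics/top0.png

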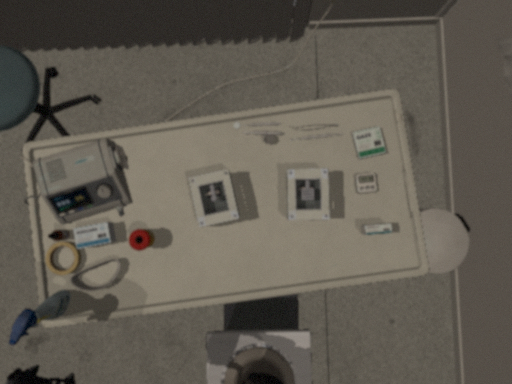

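The top view shows two white guards at about (214,197) and (308,193), the red pot at (140,239), the carton at (377,229) and the timer at (366,183). I'll enlarge the units to tell the levers apart, and measure them.

Run:
```python
from h import *
c=dict(np.load("top0.npz")); P=cloud(c); im=c["pixels"]
a=cv2.resize(im[150:245,180:345],None,fx=4.5,fy=4.5,interpolation=cv2.INTER_CUBIC)
cv2.imwrite("pics/crop0.png",np.clip(a[...,::-1]*1.5,0,255).astype(np.uint8))
z=P[...,2]; print("table z",np.median(z[150:240,255:275]))
m=((z>70)&(z<100)).astype(np.uint8); m[:, :185]=0; m[:,345:]=0; m[:150]=0;m[245:]=0
for k in cv2.findContours(m,cv2.RETR_EXTERNAL,cv2.CHAIN_APPROX_NONE)[0]:
    if cv2.contourArea(k)<300: continue
    mm=np.zeros_like(m); cv2.drawContours(mm,[k],-1,1,-1); mm&=m
    zz=np.median(z[mm>0])
    # rays through contour onto plane z=84
    E=np.array(c["extrinsics"]);K=c["mtx"]; uv=k[:,0].astype(float)
    d=np.c_[(uv[:,0]-K[0,2])/K[0,0],-(uv[:,1]-K[1,2])/K[1,1],-np.ones(len(uv))]@E[:3,:3].T
    p=E[:3,3]+d*((84-E[2,3])/d[:,2])[:,None]
    print(zz,cv2.boundingRect(k),cv2.minAreaRect(p[:,:2].astype(np.float32)))
```

```text
table z 2.7489483440608637
84.76886896205588 (287, 169, 43, 52) ((561.8413696289062, -159.8106689453125), (120.6749038696289, 149.9798583984375), 89.46038055419922)
85.26780160850012 (189, 169, 51, 59) ((558.5748901367188, 116.37593078613281), (150.01507568359375, 120.79863739013672), 11.0874662399292)
```

View pics/crop0.png

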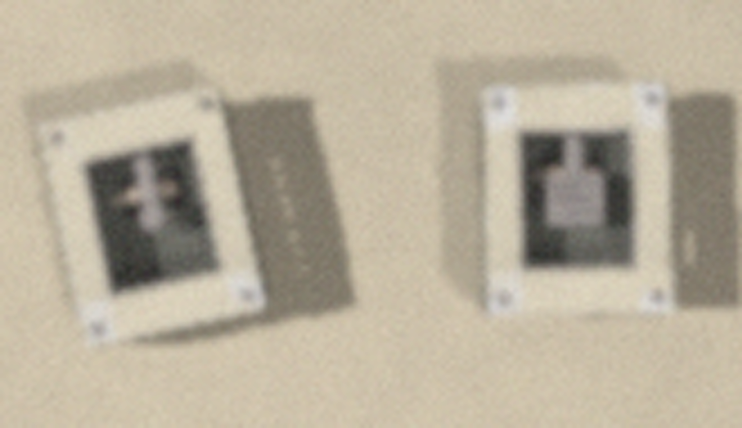

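View pics/scene0.png

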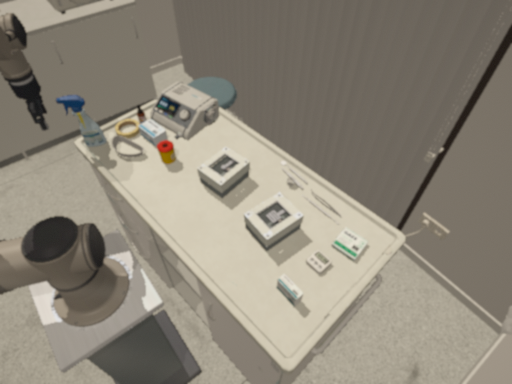

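The paddle is in the right-hand unit, at (562, -160) with yaw close to 0. The guard measures 150x121 at z 84–85, which agrees with the given size. I'll shut the gripper and travel there high up.

Call:
{"fn": "arm_command", "kwargs": {"xyz": [[0.3, -0.3, 0], [0.6, -0.6, 0], [0.9, -0.9, 0], [1, -1, 0]], "twist": [0.1, 0.2, 0.29, 0.29], "jaw": 0}}

```text
time: 0.43
eef_pos: [225.2, 407.5, 303.5]
orientation: [0.003, 1.0, -0.001, 0.0]
force: [-0.5, -0.1, 0.4]
finger_gap: 0.456
grasp_force: 0.0
```

Call:
{"fn": "arm_command", "kwargs": {"xyz": [[0.3, -0.3, 0], [0.6, -0.6, 0], [0.9, -0.9, 0], [1, -1, 0]], "twist": [0, 0, 0, 0]}}

```text
time: 0.77
eef_pos: [325.6, 307.4, 303.7]
orientation: [0.006, 1.0, -0.001, 0.0]
force: [0.3, 1.1, -0.3]
finger_gap: 0.0
grasp_force: 0.0
```

Call:
{"fn": "arm_command", "kwargs": {"xyz": [[0.3, -0.3, 0], [0.6, -0.6, 0], [0.9, -0.9, 0], [1, -1, 0]], "twist": [0, 0, 0, 0]}}

```text
time: 1.1
eef_pos: [425.9, 207.1, 303.6]
orientation: [0.006, 1.0, -0.001, 0.0]
force: [0.6, -0.4, -0.4]
finger_gap: 0.0
grasp_force: 0.0
```

Call:
{"fn": "arm_command", "kwargs": {"xyz": [[0.3, -0.3, 0], [0.6, -0.6, 0], [0.9, -0.9, 0], [1, -1, 0]], "twist": [0, 0, 0, 0]}}

```text
time: 1.43
eef_pos: [525.9, 106.7, 303.3]
orientation: [0.006, 1.0, -0.001, 0.0]
force: [-0.4, -1.0, -0.3]
finger_gap: 0.001
grasp_force: 0.0
```

Call:
{"fn": "arm_command", "kwargs": {"xyz": [[0, -0.3, 0], [0, -0.6, 0], [0, -0.9, 0], [0, -1, 0]], "twist": [0, 0, 0, 0]}}

```text
time: 1.77
eef_pos: [522.9, 7.5, 303.4]
orientation: [0.006, 1.0, -0.0, -0.001]
force: [-0.1, 0.2, 1.1]
finger_gap: 0.001
grasp_force: 0.0
```

Call:
{"fn": "arm_command", "kwargs": {"xyz": [[0, -0.3, 0], [0, -0.6, 0], [0, -0.9, 0], [0, -1, 0]], "twist": [0, 0, 0, 0]}}

```text
time: 2.1
eef_pos: [523.0, -92.2, 303.7]
orientation: [0.006, 1.0, -0.0, -0.0]
force: [-0.0, 0.4, -0.2]
finger_gap: 0.002
grasp_force: 0.0
```

Call:
{"fn": "arm_command", "kwargs": {"xyz": [[0.2, -0.35, 0], [0.39, -0.68, -0.2], [0.39, -0.68, -0.55], [0.39, -0.68, -0.9], [0.39, -0.68, -0.9], [0.39, -0.68, -0.9]], "twist": [0, 0, 0, 0, 0, 0]}}

```text
time: 2.6
eef_pos: [561.5, -156.5, 212.7]
orientation: [0.004, 1.0, 0.001, -0.002]
force: [-0.1, -0.8, 0.7]
finger_gap: -0.0
grasp_force: 0.0
```

Run:
```python
from h import *
c=robot.read_camera("wrist"); np.savez("w1.npz",**c); im=c["pixels"]
cv2.imwrite("pics/w1.png",im[...,::-1])
P=cloud(c); z=P[...,2]; print(robot.get_state()["eef_pos"])
m=((z>78)&(z<92)).astype(np.uint8); print("n",m.sum(),np.median(z[m>0]))
E=np.array(c["extrinsics"]);K=c["mtx"]
cs,hh=cv2.findContours(m,cv2.RETR_CCOMP,cv2.CHAIN_APPROX_NONE)
for k,h in zip(cs,hh[0]):
    if cv2.contourArea(k)<1500: continue
    uv=k[:,0].astype(float)
    d=np.c_[(uv[:,0]-K[0,2])/K[0,0],-(uv[:,1]-K[1,2])/K[1,1],-np.ones(len(uv))]@E[:3,:3].T
    p=E[:3,3]+d*((84-E[2,3])/d[:,2])[:,None]
    print("hole" if h[3]>=0 else "outer",cv2.boundingRect(k),cv2.minAreaRect(p[:,:2].astype(np.float32)))
```

```text
[ 562.58558644 -156.89307972  214.87375142]
n 18143 83.77261685506167
outer (160, 102, 187, 180) ((552.6443481445312, -159.6409912109375), (119.28750610351562, 129.24618530273438), 89.46834564208984)
```

View pics/w1.png

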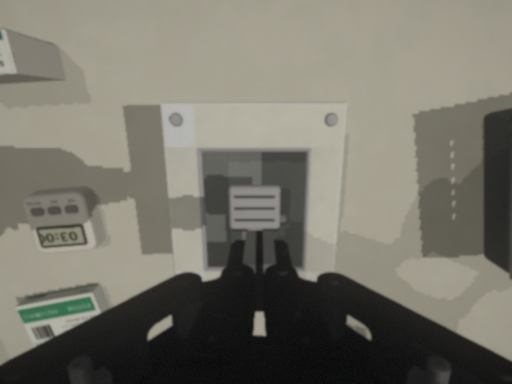

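The wrist view shows the paddle at (255,207) under the window. The front edge puts the unit centre at (562.5, -159.7). I'll check the width of the shut fingers near the tips before inserting them.

Run:
```python
from h import *
c=dict(np.load("w1.npz")); P=cloud(c).reshape(-1,3); r=c["range_z"].ravel()
Q=P-np.array([562.6,-156.9,214.9]); ok=(r>0)&(abs(Q[:,0])<120)&(abs(Q[:,1])<90)
for lo in range(-80,20,8):
    k=ok&(Q[:,2]>=lo)&(Q[:,2]<lo+8)
    if k.sum()>3: print(lo,k.sum(),np.round(np.percentile(Q[k],[1,99],axis=0)[:,:2],0).tolist())
rgb=c["pixels"].reshape(-1,3)
p=P[(P[:,2]>68)&(P[:,2]<78)&(abs(P[:,0]-562)<40)&(abs(P[:,1]+160)<32)]
print("paddle",len(p),np.percentile(p,[2,50,98],axis=0).round(1).tolist())
print(robot.get_state()["eef_pos"])
```

```text
-72 235 [[-13.0, -11.0], [-8.0, 13.0]]
-64 430 [[-13.0, -12.0], [-8.0, 14.0]]
-56 508 [[-13.0, -13.0], [-8.0, 14.0]]
-48 413 [[-13.0, -12.0], [-8.0, 14.0]]
-40 786 [[-15.0, -17.0], [9.0, 19.0]]
-32 2184 [[-15.0, -31.0], [8.0, 33.0]]
-24 5121 [[-15.0, -37.0], [7.0, 38.0]]
-16 3579 [[-18.0, -43.0], [7.0, 44.0]]
-8 7104 [[-19.0, -49.0], [6.0, 50.0]]
0 8959 [[-19.0, -55.0], [2.0, 57.0]]
8 9936 [[-19.0, -58.0], [-6.0, 58.0]]
16 2867 [[-22.0, -18.0], [-14.0, 51.0]]
paddle 2250 [[546.1, -177.7, 70.7], [561.4, -159.8, 73.8], [578.7, -141.7, 75.3]]
[ 562.58558644 -156.89307972  214.87375142]
```

The fingers are slim (±14 mm) for the last 45 mm, so they clear the window. The paddle centre at (562, -160, 74) agrees with the spec. I'll centre over it and descend to just above.

Call:
{"fn": "arm_command", "kwargs": {"xyz": [[0, -0.03, 0], [0, -0.03, -0.25], [0, -0.03, -0.45], [0, -0.03, -0.58], [0, -0.03, -0.58], [0, -0.03, -0.58]], "twist": [0, 0, 0, 0, 0, 0]}}

```text
time: 3.15
eef_pos: [562.9, -160.7, 157.7]
orientation: [0.004, 1.0, -0.0, 0.001]
force: [0.6, -0.5, 0.2]
finger_gap: 0.004
grasp_force: 0.0
```

Call:
{"fn": "arm_command", "kwargs": {"xyz": [[0, 0, -0.06], [0, 0, -0.12], [0, 0, -0.18], [0, 0, -0.22], [0, 0, -0.22], [0, 0, -0.22]], "twist": [0, 0, 0, 0, 0, 0]}}

```text
time: 3.65
eef_pos: [562.7, -161.0, 134.9]
orientation: [0.005, 1.0, -0.0, 0.001]
force: [-2.5, -0.4, 7.9]
finger_gap: -0.003
grasp_force: 3.8
```

Call:
{"fn": "arm_command", "kwargs": {"xyz": [[0, 0, -0.02], [0, 0, -0.03], [0, 0, -0.03], [0, 0, -0.03]], "twist": [0, 0, 0, 0]}}

```text
time: 3.98
eef_pos: [562.7, -161.0, 132.2]
orientation: [0.005, 1.0, -0.001, 0.001]
force: [-2.0, -0.2, 8.1]
finger_gap: -0.0
grasp_force: 4.3
```

Call:
{"fn": "arm_command", "kwargs": {"xyz": [[0, 0, -0.02], [0, 0, -0.03], [0, 0, -0.03], [0, 0, -0.03]], "twist": [0, 0, 0, 0]}}

```text
time: 4.32
eef_pos: [562.9, -161.1, 130.4]
orientation: [0.004, 1.0, -0.001, 0.002]
force: [-5.0, 1.0, 15.8]
finger_gap: 0.003
grasp_force: 8.2
```

The force has risen to 16 N, so the lever is on its stop. I'll hold it for more than 2 s.

Call:
{"fn": "arm_command", "kwargs": {"xyz": [[0, 0, 0], [0, 0, 0], [0, 0, 0], [0, 0, 0], [0, 0, 0], [0, 0, 0], [0, 0, 0], [0, 0, 0]], "twist": [0, 0, 0, 0, 0, 0, 0, 0]}}

```text
time: 4.98
eef_pos: [562.9, -161.1, 130.4]
orientation: [0.004, 1.0, -0.001, 0.002]
force: [-4.0, 1.2, 15.9]
finger_gap: 0.002
grasp_force: 8.2
```

Call:
{"fn": "arm_command", "kwargs": {"xyz": [[0, 0, 0], [0, 0, 0], [0, 0, 0], [0, 0, 0], [0, 0, 0], [0, 0, 0], [0, 0, 0], [0, 0, 0]], "twist": [0, 0, 0, 0, 0, 0, 0, 0]}}

```text
time: 5.65
eef_pos: [562.9, -161.1, 130.4]
orientation: [0.004, 1.0, -0.001, 0.002]
force: [-4.4, 0.7, 16.5]
finger_gap: 0.002
grasp_force: 8.2
```

Call:
{"fn": "arm_command", "kwargs": {"xyz": [[0, 0, 0], [0, 0, 0], [0, 0, 0], [0, 0, 0], [0, 0, 0], [0, 0, 0], [0, 0, 0], [0, 0, 0]], "twist": [0, 0, 0, 0, 0, 0, 0, 0]}}

```text
time: 6.32
eef_pos: [562.9, -161.1, 130.4]
orientation: [0.004, 1.0, -0.001, 0.002]
force: [-3.3, 1.0, 16.3]
finger_gap: 0.001
grasp_force: 8.2
```

Call:
{"fn": "arm_command", "kwargs": {"xyz": [[0, 0, 0], [0, 0, 0], [0, 0, 0], [0, 0, 0], [0, 0, 0], [0, 0, 0], [0, 0, 0], [0, 0, 0]], "twist": [0, 0, 0, 0, 0, 0, 0, 0]}}

```text
time: 6.98
eef_pos: [562.9, -161.1, 130.4]
orientation: [0.004, 1.0, -0.001, 0.002]
force: [-4.0, 1.4, 15.8]
finger_gap: -0.002
grasp_force: 8.2
```

I held it for 2.7 s at a steady force. While it is still down, I'll check the paddle height in the wrist camera.

Run:
```python
from h import *
c=robot.read_camera("wrist"); cv2.imwrite("pics/w2.png",c["pixels"][...,::-1])
P=cloud(c).reshape(-1,3); ok=(c["range_z"].ravel()>0)&(abs(P[:,1]+160)<17)&(P[:,2]>45)&(P[:,2]<80)
for x in range(528,562,4):
    k=ok&(abs(P[:,0]-x)<2)
    if k.sum()>5: print(x,k.sum(),np.median(P[k,2]).round(1))
```

```text
548 468 50.8
552 997 53.8
556 770 65.1
560 226 54.5
```

View pics/w2.png

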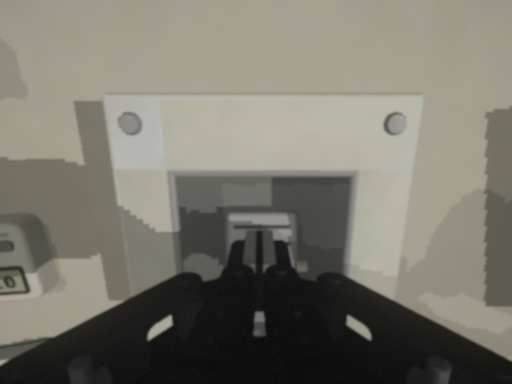

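The fingertips are on the paddle at (258,240), clear of the window edges. The paddle's front edge is at z 50.8, exactly what 0.30 rad gives. Now I'll release it and withdraw.

Call:
{"fn": "arm_command", "kwargs": {"xyz": [[0, 0, 0.08], [0, 0, 0.16], [0, 0, 0.26], [0, 0, 0.5], [0, 0, 0.8], [0, 0, 1], [0, 0, 1], [0, 0, 1]], "twist": [0, 0, 0, 0, 0, 0, 0, 0]}}

```text
time: 7.7
eef_pos: [562.4, -160.7, 229.0]
orientation: [0.004, 1.0, -0.0, 0.001]
force: [0.2, 0.4, -0.6]
finger_gap: -0.001
grasp_force: 0.0
```

Call:
{"fn": "arm_command", "kwargs": {"xyz": [[0, 0, 0.3], [0, 0, 0.5], [0, 0, 0.5], [0, 0, 0.5], [0, 0, 0.5], [0, 0, 0.5]], "twist": [0, 0, 0, 0, 0, 0]}}

```text
time: 8.2
eef_pos: [561.5, -160.4, 276.0]
orientation: [0.005, 1.0, 0.001, -0.002]
force: [-0.2, 0.1, 0.1]
finger_gap: -0.002
grasp_force: 0.0
```

Run:
```python
from h import *
c=robot.read_camera("wrist"); P=cloud(c).reshape(-1,3)
p=P[(P[:,2]>45)&(P[:,2]<79)&(abs(P[:,0]-560)<13)&(abs(P[:,1]+160)<16)]
print("paddle",len(p),np.percentile(p,[5,50,95],axis=0).round(1).tolist())
s=robot.get_state(); print(s["time"],s["eef_pos"],s["force"])
if len(p)>100 and abs(np.median(p[:,2])-74)<3: print(robot.close_job())
```

```text
paddle 914 [[548.3, -174.4, 72.8], [559.9, -160.0, 74.0], [571.5, -145.6, 75.1]]
8.25 [ 561.60917845 -160.41098047  276.13291692] [-0.05817875 -0.09260533  0.3500436 ]
the job is handed in; nothing more can be done
None
```

I pressed the paddle lever (right-hand unit) onto its stop, held it about 2.7 s and released it. It measured back up at its 74 mm rest height, the gripper was clear of everything, and I handed the job in at 8.25 s; no verdict was returned.

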